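# Feel for the release notch and hold the pawl off the star wheel

### The job

Set a fingertip on the top edge of the brass bar of the release jig, beside the black guide block, and sweep it along the edge towards the steel guide block until it finds the notch. Then press the sprung key inside the notch fully down, which swings the pawl clear of the star wheel, and finish while still holding the key down. Grasp nothing, and leave the anvil, the comb block and the spare wheel where they are.

Things in the scene. Friction and masses are not known exactly. Their poses are not given: they have to be found in the camera images.
- jig: Release jig fixed to the bench: dark wood base 160 (x) x 300 (y) x 12 mm, origin at the centre of its underside. A rigid brass bar, 17 mm wide, runs along jig y at jig x = -45 mm, its flat top 45 mm up, through a black guide block (jig y -149 to -125 mm) and a steel one (+125 to +149), 42 mm wide, 55 mm high. Star wheel and pawl lie behind (+x), below the bar's top. Nothing lifts off.
- sweep_start (a point): Centre line of the bar's top, 45 mm above the bench, 25 mm from the black guide block (jig y = -100 mm): start sweeping here, towards sweep_end. Axes as the jig's. Between the blocks the bar's top is level and plain except for one notch, 42 mm long and open on both sides, placed differently each time: its centre is anywhere from jig y = -10 to +95 mm and is not given.
- sweep_end (a point): Centre line of the bar's top, 5 mm short of the steel guide block (jig y = +120 mm). The notch always comes before it.
- key (a joint): Travel, straight down, of the sprung steel key, a 13 mm wide strip under the bar that shows and can be pressed only in the notch: 0 m up, its top then 6 mm below the bar's top; 0.006 m fully down on its stop. Spring about 2 N at first, 6 N fully down; it rises again when let go.
- anvil: Loose small cast-iron anvil, 60 x 40 mm foot, 47 mm high, with a horn reaching 57 mm from the centre; origin at the centre of its foot. Leave alone.
- comb_block: Loose rosewood comb block with a steel comb on top, 45 x 75 mm, 25 mm high; origin at the centre of its underside. Leave alone.
- spare_wheel: Loose brass star wheel lying flat, 54 mm across, 19 mm high at its hub; origin at the centre of its underside. Leave alone.

How it is judged:
By the outcome, as a careful person would: the job done as asked, in the order asked, and still so for the second after the job is handed in, while the arm keeps its last pose, push and grip.
It also fails if it takes over 64 s, if anything falls off the work surface, if the arm or the gripper's body presses on something with over 40 N, if the wrist force passes 120 N, or if a joint passes its speed limit or range.

### The arm

A 6-joint arm with a two-finger parallel gripper is mounted at the origin on the work surface. World frame = base frame: x ahead of the robot, y to its left, z up, the work surface at z = 0. Lengths are in mm, angles in rad, forces in N, time in s.
With the tool pointing down it reaches from about 350 to 875 mm from the base axis. Payload 4.2 kg.
Tool frame: the origin (TCP) lies at the very end of the fingers, on their centre line; the grasp point (between the pads) lies 19 mm behind it; z points along the fingers, y is the direction in which the jaws open and shut (so a half turn about z gives the same grasp; the last joint's range is limited). The gripper opens to 85 mm and grips with 20 to 120 N. Pads are 22 mm wide; open, the fingers measure 114 mm over their backs; the gripper's body (76 mm by 85 mm) begins 54 mm behind the grasp point. The pads swing forward as they close: fully open they stand 13 mm farther back than shut.
Start: joints at [1.572, 0.385, 0.008, 0, -1.194, -0.259], TCP at [159.314, 604.333, 231.312] pointing down, gripper open.
Joint ranges: [-3.14, 3.14], [-1.21, 2.06], [-1.07, 1.41], [-3.16, 2.05], [-2.99, -0.16], [-3.1, 3.1]. Speed limits (rad/s): [2.79, 2.79, 3.14, 3.14, 3.14, 3.14].

### API

Orientations are given as a unit quaternion [x, y, z, w].
In Python, from bench import read_state, get_image, camera_params, job_done gives the robot as it stands.
- The arm moves only by the tool send_rows, never from a script. Its arguments are lists of equal length, an entry for each row: "translation": the shift along the tool's x, y, z in m, a list of three; "yaw": the turn about the tool's z in degrees; "fingers": the closure in counts, from 0 (fully open) to 255 (shut). A call has 1 to 12 rows; each row is the pose to reach, as a shift and turn from the pose measured when the call began, along the tool's axes at that moment; what a row does not reach only later rows make up. A row lasts 1/10 s, in which the tool goes at most 50 mm and 8.59 degrees, less where a joint would pass 70% of its speed; a pose out of reach is approached as far as the arm can. A call with a gripper value outside its range is refused whole. The fingers move at their own pace and stop on an object; the grip force is fixed at half the most. Time passes only in rows, so rows that repeat a pose let the fingers close. It gives the time, the measured TCP pose, the force and the opening at its end, in the units of the state.
- read_state(): the state, without advancing time (a new reading comes with each control period).
- get_image(name): name is "side" or "top"; returns the picture (400x640x3 uint8, blue, green, red); there is no depth.
- camera_params(name): a dict with "mtx" (3x3 intrinsics, pixels), "rvec" (rotation vector, rad) and "tvec" (3), from world to camera coordinates, as OpenCV has them. Camera axes: x right, y down, z forward; pixel columns grow to the right and rows downward; lengths in mm; the calibration is good to about 2 mm. A picture is of the moment at which its call begins. camera_params takes no time and is no camera call.
- job_done(): hands the job in, once; it reports no verdict.
The state is a dict: "clock": time; "joints": joint angles; "joint_vel": joint speeds; "joint_efforts": joint torques, N m; "position": TCP position; "ee_rot": TCP orientation; "contact_force": force on the tool from outside, world axes, zero at the start; "wrist_torque": the same for the moment, N m; "gripper_width": finger opening in mm.
Only numpy, scipy, OpenCV 4.12 (cv2) and the standard library are available. Lean on these libraries where they do the work, as an engineer would, in place of code of your own. Each camera call takes 0.05 s, during which the arm holds its last target.

## Working session

There is one attempt and no reset: what is moved stays moved. The work goes in short steps, Python scripts to look and compute and a tool call to move; the robot and the scene stay as the last step left them, time stands still between calls to the robot, and variables do not carry over. Pictures are saved under pics/ and viewed, and the job is handed in when it is done.

Besides the shell and the picture viewer there is one more tool, called after "Emit:" as a command line: name --pt "numbers of a row" for each row, then --argument value for the rest. send_rows: Moves the arm, as the interface text tells. Its arguments: {"type":"object","properties":{"translation":{"type":"array","items":{"type":"array","items":{"type":"number"}}},"yaw":{"type":"array","items":{"type":"number"}},"fingers":{"type":"array","items":{"type":"number"}}},"required":["translation","yaw","fingers"]}

```bash
mkdir -p pics; ls; python3 - <<'E'
from bench import *
import cv2
for n in("side","top"):
    cv2.imwrite(f"pics/{n}0.png",get_image(n)); print(n,camera_params(n))
print(read_state())
E
```

```text
pics
side {'mtx': array([[401.16720429,   0.        , 321.10617283],
       [  0.        , 401.16720429, 205.02236436],
       [  0.        ,   0.        ,   1.        ]]), 'rvec': array([ 2.33462782, -0.48740632,  0.21372365]), 'tvec': array([-523.42771595,  217.99867057,  549.64966742])}
top {'mtx': array([[425.72177312,   0.        , 313.6321016 ],
       [  0.        , 425.72177312, 194.42282225],
       [  0.        ,   0.        ,   1.        ]]), 'rvec': array([ 2.19071226, -2.16843028,  0.14533968]), 'tvec': array([ 20.55758959, 589.69220295, 765.63389124])}
{'clock': 0.1, 'joints': array([ 1.57163668e+00,  3.85486690e-01,  6.78409974e-03, -4.46755198e-04,
       -1.19399327e+00, -2.58620154e-01]), 'joint_vel': array([-0.00155665, -0.00161211,  0.00260578,  0.00273657,  0.00080655,
       -0.00078979]), 'joint_efforts': array([ 1.07627450e-04, -3.93317950e+01,  1.88928866e+01,  4.19795662e+00,
       -2.59612272e-03,  6.16654845e-06]), 'position': array([159.16891134, 603.86363135, 230.3334365 ]), 'ee_rot': array([ 9.91694128e-01, -1.28614974e-01, -8.30154449e-05,  9.68647419e-04]), 'contact_force': array([-0.16366666, -1.16933198,  1.03473997]), 'wrist_torque': array([ 0.00602619,  0.0345662 , -0.01178442]), 'gripper_width': 85.44013018899736}
```

View pics/side0.png

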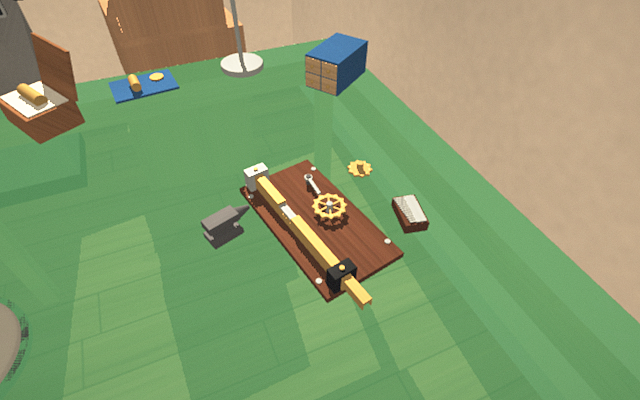

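View pics/top0.png

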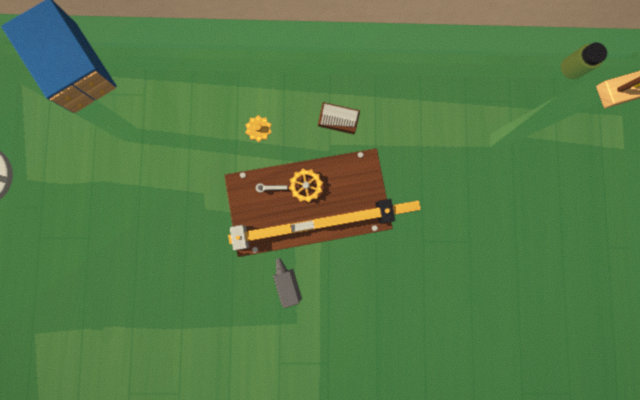

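The side view shows the jig with its black block at about (341,272) and steel block at (256,176), and what looks like the notch near (291,212). In the top view the black block is at (387,211), the steel block at (238,237) and the notch near (303,226). I'll enlarge both.

```bash
python3 - <<'E'
import cv2
a=cv2.imread("pics/top0.png")[140:265,215:425]; cv2.imwrite("pics/topc.png",cv2.resize(a,(798,475),interpolation=cv2.INTER_CUBIC))
a=cv2.imread("pics/side0.png")[150:310,190:410]; cv2.imwrite("pics/sidec.png",cv2.resize(a,(792,576),interpolation=cv2.INTER_CUBIC))
E
```

```text
(no output)
```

View pics/topc.png

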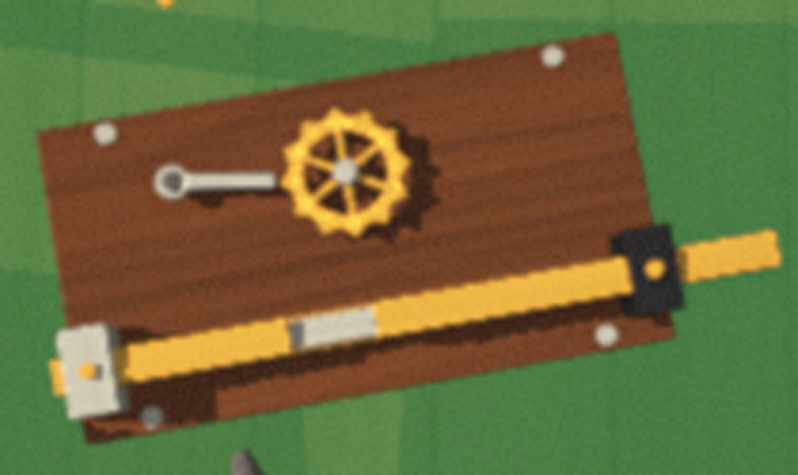

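View pics/sidec.png

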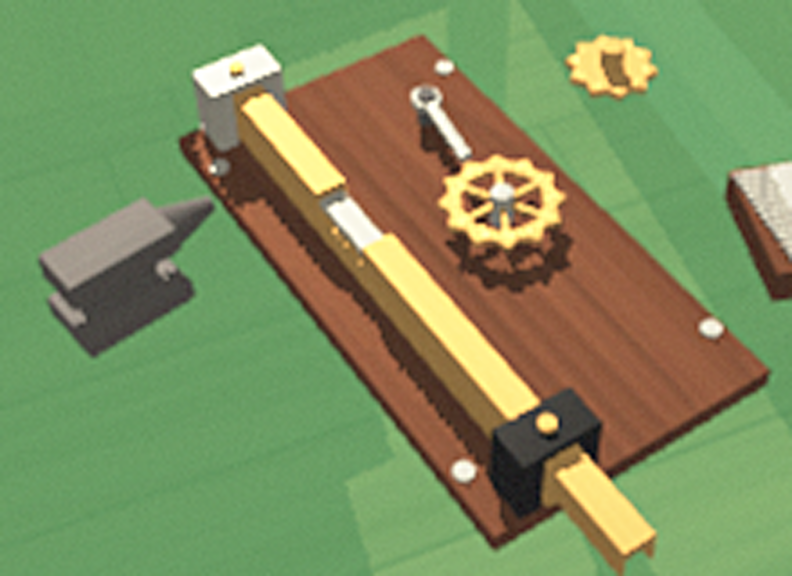

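```bash
cat > h.py <<'E'
import numpy as np,cv2
from bench import *
from scipy.optimize import least_squares
C={n:camera_params(n) for n in("side","top")}
def proj(n,P): c=C[n]; return cv2.projectPoints(np.array(P,float).reshape(-1,3),c['rvec'],c['tvec'],c['mtx'],None)[0][:,0]
def ray(n,uv,z):
    c=C[n];R=cv2.Rodrigues(c['rvec'])[0];d=R.T@np.linalg.solve(c['mtx'],[uv[0],uv[1],1]);o=-R.T@c['tvec'];return o+d*(z-o[2])/d[2]
def jw(p,P): 
    P=np.array(P,float).reshape(-1,3);c,s=np.cos(p[2]),np.sin(p[2])
    return np.c_[p[0]+c*P[:,0]-s*P[:,1],p[1]+s*P[:,0]+c*P[:,1],P[:,2]]
tp=lambda u,v:(215+(u+.5)/3.8-.5,140+(v+.5)/3.8-.5)
sd=lambda u,v:(190+(u+.5)/3.6-.5,150+(v+.5)/3.6-.5)
E
python3 - <<'E'
from h import *
obs=[('top',(80,150,12),tp(38,131)),('top',(80,-150,12),tp(613,33)),('top',(-80,-150,12),tp(674,335)),
('top',(-45,137,55),tp(89,369)),('top',(-45,-137,55),tp(650,268)),
('side',(80,150,12),sd(424,37)),('side',(80,-150,12),sd(769,372)),('side',(-80,-150,12),sd(495,535)),('side',(-80,150,12),sd(180,142)),
('side',(-45,137,55),sd(238,69)),('side',(-45,-137,55),sd(547,423))]
f=lambda p:np.concatenate([proj(n,jw(p,P))[0]-uv for n,P,uv in obs])
g=ray('top',tp(350,240),12)
best=min((least_squares(f,[g[0],g[1],a],loss='soft_l1') for a in np.arange(0,6.3,.7)),key=lambda r:r.cost)
p=best.x;print(p,best.cost);print(f(p).reshape(-1,2).round(1))
np.save('p.npy',p)
for n,uv in[('top',tp(377,320)),('top',tp(290,335)),('side',sd(384,241)),('side',sd(332,190))]:
    w=ray(n,uv,45);c,s=np.cos(p[2]),np.sin(p[2]);d=w[:2]-p[:2];print(n,w.round(1),'jig',c*d[0]+s*d[1],-s*d[0]+c*d[1])
print(jw(p,[(-45,-100,45),(-45,120,45)]))
from scipy.spatial.transform import Rotation as R
print(R.from_quat(read_state()['ee_rot']).as_matrix().round(3))
E
```

```text
[577.62997795  35.98303714  12.7519133 ] 8.804661532165918
[[-0.7 -0. ]
 [ 1.1 -0.4]
 [ 1.1  1.3]
 [-0.4  0.6]
 [ 1.7  0.6]
 [ 0.1 -2. ]
 [ 1.4 -0.7]
 [ 0.1  0.9]
 [-0.7 -2.2]
 [-0.1 -1.6]
 [ 0.4 -0.8]]
top [534.   26.1  45. ] jig -44.72379515086263 -1.6568084721220853
top [526.4  67.7  45. ] jig -44.49487348928939 40.65168961737684
side [535.6  23.   45. ] jig -43.739415658876844 -5.047664683132552
side [524.5  64.6  45. ] jig -46.96010593479274 37.89239830564385
[[551.85033857 -70.60218788  45.        ]
 [511.26475342 145.62179385  45.        ]]
[[ 0.967 -0.255 -0.   ]
 [-0.255 -0.967 -0.002]
 [ 0.     0.002 -1.   ]]
```

The top view puts the notch at about jig y −2 to +41, and the side view about 3 mm lower. Jig yaw is about 10.6°. Next I'll close the fingers, turn the 22 mm side along the bar and travel high to a point above sweep_start.

```bash
cat >> h.py <<'E'
from scipy.spatial.transform import Rotation as R
def go(P):  # tool-frame shift and yaw to put TCP at jig point P, tool x along jig -y
    p=np.load('p.npy');s=read_state();M=R.from_quat(s['ee_rot']).as_matrix()
    w=jw(p,P)[0];t=M.T@(w-s['position'])/1000
    a=p[2]-np.pi/2-np.arctan2(M[1,0],M[0,0]);a=(a+np.pi)%(2*np.pi)-np.pi
    d=s['position'][:2]-p[:2];c,k=np.cos(p[2]),np.sin(p[2])
    print('clock',s['clock'],'pos',s['position'].round(1),'jig',(c*d[0]+k*d[1]).round(1),(-k*d[0]+c*d[1]).round(1),'tilt',M[:,2].round(4))
    print('t',t.round(4),'yaw',-np.degrees(a).round(2),'F',s['contact_force'].round(1),'w',s['gripper_width'],'j',s['joints'].round(2))
E
python3 -c "
from h import *
go((-45,-100,180))"
```

```text
clock 0.1 pos [159.2 603.9 230.3] jig -306.5 635.3 tilt [-4.0e-04 -1.9e-03 -1.0e+00]
t [0.5517 0.5519 0.0515] yaw 64.59 F [-0.2 -1.2  1. ] w 85.44013018899736 j [ 1.57  0.39  0.01 -0.   -1.19 -0.26]
```

Emit:
send_rows --pt "0.025 0.025 0.002" --pt "0.055 0.055 0.005" --pt "0.085 0.085 0.008" --pt "0.115 0.115 0.01" --pt "0.145 0.145 0.013" --pt "0.175 0.175 0.016" --pt "0.205 0.205 0.019" --pt "0.235 0.235 0.022" --pt "0.265 0.265 0.025" --pt "0.295 0.295 0.028" --pt "0.325 0.325 0.03" --pt "0.34 0.34 0.032" --yaw '[3, 7, 11, 15, 19, 23, 27, 31, 35, 38, 40, 42]' --fingers '[255, 255, 255, 255, 255, 255, 255, 255, 255, 255, 255, 255]'

```text
clock: 1.3
position: [401.6, 185.7, 198.7]
ee_rot: [0.879, -0.477, 0.0, 0.001]
contact_force: [-0.7, 0.8, -0.4]
gripper_width: -0.1
```

```bash
python3 -c "
from h import *
go((-45,-100,120))"
```

```text
clock 1.3 pos [401.6 185.7 198.7] jig -145.4 179.6 tilt [-0.0012 -0.0026 -1.    ]
t [0.2966 0.0133 0.0791] yaw 22.36 F [-0.7  0.8 -0.4] w -0.13639795455757203 j [ 0.8   0.1  -0.46  0.   -1.01 -0.23]
```

Emit:
send_rows --pt "0.035 0.002 0.01" --pt "0.07 0.004 0.02" --pt "0.105 0.005 0.03" --pt "0.14 0.006 0.038" --pt "0.175 0.008 0.046" --pt "0.21 0.01 0.055" --pt "0.245 0.011 0.065" --pt "0.275 0.012 0.074" --pt "0.29 0.013 0.078" --pt "0.297 0.0133 0.079" --pt "0.297 0.0133 0.079" --pt "0.297 0.0133 0.079" --yaw '[3, 6, 9, 12, 15, 18, 20, 21.5, 22.4, 22.4, 22.4, 22.4]' --fingers '[255, 255, 255, 255, 255, 255, 255, 255, 255, 255, 255, 255]'

```text
clock: 2.5
position: [551.8, -70.2, 120.6]
ee_rot: [0.77, -0.638, 0.0, 0.001]
contact_force: [0.2, -0.8, 0.4]
gripper_width: 0.1
```

```bash
python3 - <<'E'
from h import *
a=get_image('top');cv2.imwrite('pics/t1.png',cv2.resize(a[140:265,215:425],(798,475),interpolation=2))
b=get_image('side');cv2.imwrite('pics/s1.png',cv2.resize(b[100:320,160:460],(780,572),interpolation=2))
go((-45,-100,55))
E
```

```text
clock 2.6 pos [551.9 -69.9 120.8] jig -44.8 -99.3 tilt [-4.0e-04 -2.4e-03 -1.0e+00]
t [0.0005 0.0001 0.0658] yaw 0.05 F [-0.6 -0.7  0.3] w 0.03020688569921564 j [ 0.17  0.38 -0.31  0.   -0.88  0.02]
```

View pics/t1.png

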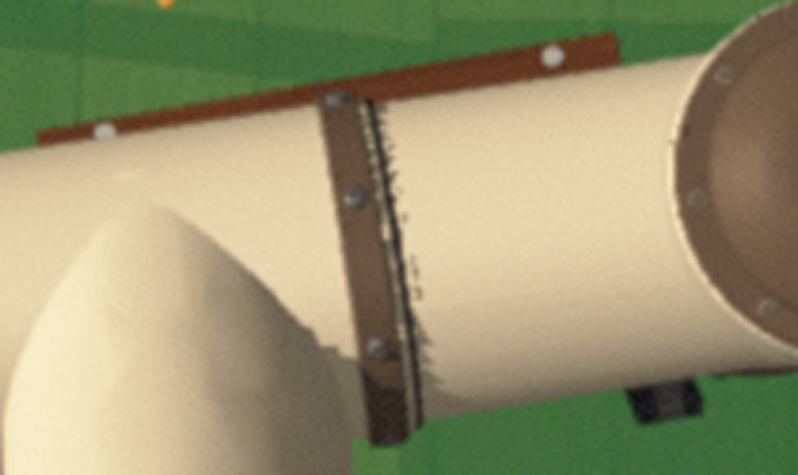

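View pics/s1.png

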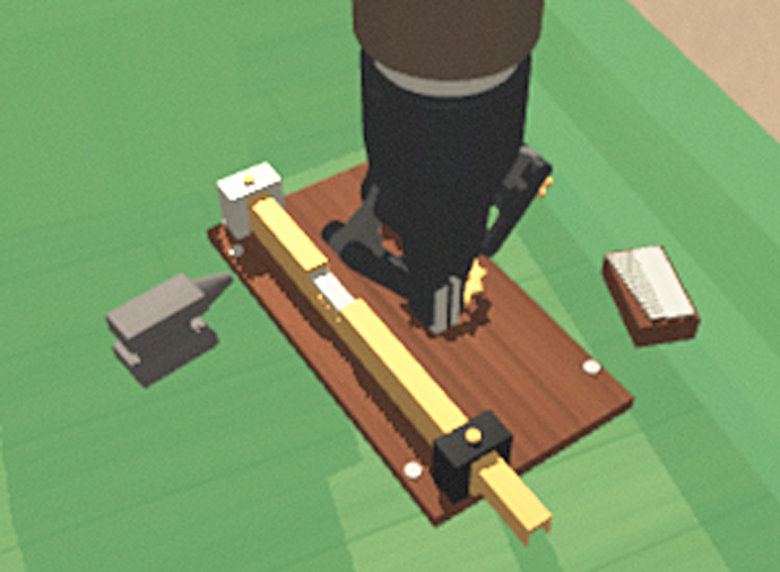

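The arm hides the bar in the top view. In the side view the shut fingertips are at about (447,325) in the crop, well clear of everything. I'll go down to about 10 mm above the bar and check lateral alignment there.

Emit:
send_rows --pt "0 0 0.012" --pt "0 0 0.027" --pt "0 0 0.042" --pt "0 0 0.055" --pt "0 0 0.06" --pt "0 0 0.06" --pt "0 0 0.06" --yaw '[0, 0, 0, 0, 0, 0, 0]' --fingers '[255, 255, 255, 255, 255, 255, 255]'

```text
clock: 3.3
position: [552.3, -70.0, 61.1]
ee_rot: [0.77, -0.638, 0.001, 0.001]
contact_force: [-0.7, 0.7, 1.1]
gripper_width: -0.3
```

```bash
python3 - <<'E'
from h import *
b=get_image('side');cv2.imwrite('pics/s2.png',cv2.resize(b[180:300,250:410],(800,600),interpolation=2))
go((-45,-100,45))
print((proj('side',[read_state()['position']])-[250,180])*5)
p=np.load('p.npy'); print((proj('side',jw(p,[(-45,-100,45),(-53.5,-100,45),(-36.5,-100,45),(-45,-125,45)]))-[250,180])*5)
E
```

```text
clock 3.35 pos [552.4 -70.   61.3] jig -44.3 -99.5 tilt [ 9.0e-04 -2.3e-03 -1.0e+00]
t [0.0005 0.0007 0.0163] yaw 0.07 F [ 0. -1. -1.] w 0.19536742045412725 j [ 0.17  0.45 -0.37  0.   -0.74  0.02]
[[390.30005035 335.61341603]]
[[388.20406291 369.67727435]
 [366.04159041 381.86353459]
 [410.1290945  357.6215734 ]
 [434.90705055 423.81434087]]
```

View pics/s2.png

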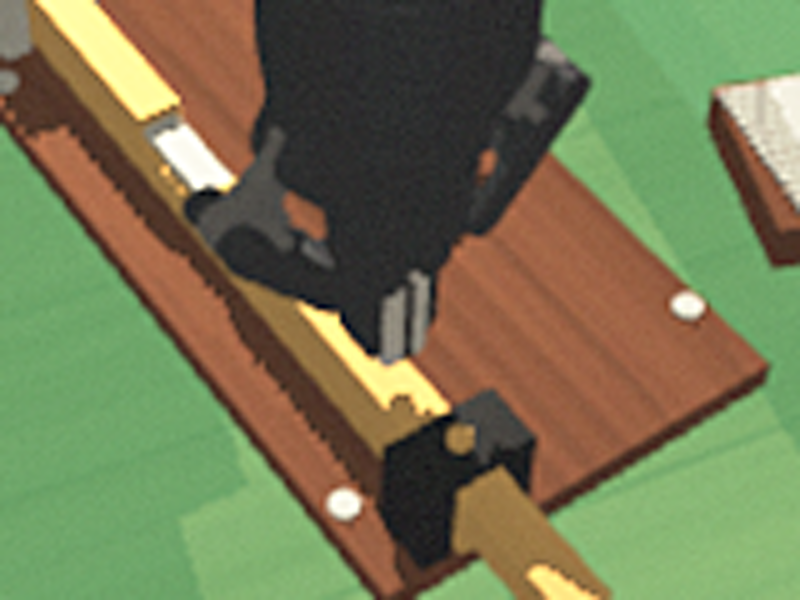

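The fingertips at about (395,350) stand over the bar's bright top strip, near the black block's face at (385,440). The bar edge matches the fit to within about 1 mm. I'll lower gently to contact.

Emit:
send_rows --pt "0 0.0007 0.005" --pt "0 0.0007 0.01" --pt "0 0.0007 0.013" --pt "0 0.0007 0.014" --pt "0 0.0007 0.015" --pt "0 0.0007 0.016" --pt "0 0.0007 0.016" --yaw '[0, 0, 0, 0, 0, 0, 0]' --fingers '[255, 255, 255, 255, 255, 255, 255]'

```text
clock: 4.05
position: [551.7, -70.1, 45.3]
ee_rot: [0.77, -0.638, 0.001, 0.001]
contact_force: [0.1, 0.1, -0.6]
gripper_width: -0.2
```

```bash
python3 -c "
from h import *
go((-45,-100,45))"
```

```text
clock 4.05 pos [551.7 -70.1  45.3] jig -45.0 -99.5 tilt [ 8.0e-04 -2.3e-03 -1.0e+00]
t [ 0.0005 -0.      0.0003] yaw 0.07 F [ 0.1  0.1 -0.6] w -0.18590375143008364 j [ 0.17  0.47 -0.39  0.   -0.71  0.02]
```

Emit:
send_rows --pt "0 0 0.0005" --pt "0 0 0.001" --pt "0 0 0.0015" --pt "0 0 0.0015" --yaw '[0, 0, 0, 0]' --fingers '[255, 255, 255, 255]'

```text
clock: 4.45
position: [551.9, -70.1, 45.1]
ee_rot: [0.77, -0.638, 0.001, 0.001]
contact_force: [-3.3, -0.1, 7.6]
gripper_width: -0.2
```

Contact on the bar top at z≈45, 7.6 N. Starting the sweep with a light push.

Emit:
send_rows --pt "-0.004 0 0.001" --pt "-0.008 0 0.001" --pt "-0.012 0 0.001" --pt "-0.016 0 0.001" --pt "-0.02 0 0.001" --pt "-0.024 0 0.001" --pt "-0.028 0 0.001" --pt "-0.032 0 0.001" --pt "-0.036 0 0.001" --pt "-0.04 0 0.001" --pt "-0.044 0 0.001" --pt "-0.048 0 0.001" --yaw '[0, 0, 0, 0, 0, 0, 0, 0, 0, 0, 0, 0]' --fingers '[255, 255, 255, 255, 255, 255, 255, 255, 255, 255, 255, 255]'

```text
clock: 5.65
position: [544.2, -23.2, 45.1]
ee_rot: [0.77, -0.638, 0.003, -0.0]
contact_force: [1.4, -4.8, 6.2]
gripper_width: -0.1
```

```bash
python3 -c "
from h import *
go((-45,-10,45))"
```

```text
clock 5.65 pos [544.2 -23.2  45.1] jig -43.7 -52.0 tilt [ 0.0042 -0.0033 -1.    ]
t [-0.042   0.0012 -0.0001] yaw 0.15 F [ 1.4 -4.8  6.2] w -0.06569672460319963 j [ 0.26  0.46 -0.42  0.01 -0.69 -0.07]
```

Emit:
send_rows --pt "-0.004 0.0004 0.001" --pt "-0.008 0.0008 0.001" --pt "-0.012 0.001 0.001" --pt "-0.016 0.001 0.001" --pt "-0.02 0.001 0.001" --pt "-0.024 0.0012 0.001" --pt "-0.028 0.0012 0.001" --pt "-0.032 0.0012 0.001" --pt "-0.036 0.0012 0.001" --pt "-0.04 0.0012 0.001" --pt "-0.043 0.0012 0.001" --yaw '[0, 0, 0, 0, 0, 0, 0, 0, 0, 0, 0]' --fingers '[255, 255, 255, 255, 255, 255, 255, 255, 255, 255, 255]'

```text
clock: 6.75
position: [536.3, 18.7, 45.1]
ee_rot: [0.771, -0.637, 0.004, -0.001]
contact_force: [2.0, -5.2, 6.1]
gripper_width: -0.1
```

```bash
python3 -c "
from h import *
go((-45,18,45))"
```

```text
clock 6.75 pos [536.3  18.7  45.1] jig -43.9 -9.4 tilt [ 0.0069 -0.0039 -1.    ]
t [-0.0274  0.001  -0.    ] yaw 0.21 F [ 2.  -5.2  6.1] w -0.09732623103861257 j [ 0.34  0.45 -0.45  0.01 -0.67 -0.16]
```

Emit:
send_rows --pt "-0.002 0.0005 0.001" --pt "-0.004 0.001 0.001" --pt "-0.006 0.0015 0.001" --pt "-0.008 0.0015 0.001" --pt "-0.01 0.0015 0.001" --pt "-0.012 0.0015 0.001" --pt "-0.014 0.0015 0.001" --yaw '[0, 0, 0, 0, 0, 0, 0]' --fingers '[255, 255, 255, 255, 255, 255, 255]'

```text
clock: 7.45
position: [533.1, 32.0, 44.9]
ee_rot: [0.771, -0.637, 0.005, -0.001]
contact_force: [0.7, -4.5, 5.8]
gripper_width: -0.3
```

```bash
python3 -c "
from h import *
go((-45,18,45))"
```

```text
clock 7.45 pos [533.1  32.   44.9] jig -44.5 4.3 tilt [ 0.0089 -0.0043 -1.    ]
t [-0.0137  0.0004 -0.0002] yaw 0.26 F [ 0.7 -4.5  5.8] w -0.27204416565001444 j [ 0.37  0.44 -0.45  0.01 -0.67 -0.19]
```

Emit:
send_rows --pt "-0.002 0.0003 0.001" --pt "-0.004 0.0005 0.001" --pt "-0.006 0.0005 0.001" --pt "-0.007 0.0005 0.001" --yaw '[0, 0, 0, 0]' --fingers '[255, 255, 255, 255]'

```text
clock: 7.85
position: [530.9, 39.1, 43.4]
ee_rot: [0.771, -0.637, 0.004, -0.001]
contact_force: [0.3, -0.0, -0.1]
gripper_width: 0.1
```

```bash
python3 -c "
from h import *
go((-45,18,45))"
```

```text
clock 7.85 pos [530.9  39.1  43.4] jig -45.4 11.7 tilt [ 0.008  -0.0043 -1.    ]
t [-0.0063 -0.0004 -0.0016] yaw 0.26 F [ 0.3 -0.  -0.1] w 0.07660020160803789 j [ 0.38  0.44 -0.46  0.01 -0.66 -0.2 ]
```

The force fell to zero and the tip dropped 1.5 mm at jig y≈11, so it has found the notch. I'll centre in it (middle at about y 19) and press.

Emit:
send_rows --pt "-0.003 -0.0002 0" --pt "-0.006 -0.0004 0" --pt "-0.007 -0.0004 0" --pt "-0.007 -0.0004 0.001" --pt "-0.007 -0.0004 0.002" --pt "-0.007 -0.0004 0.003" --pt "-0.007 -0.0004 0.004" --pt "-0.007 -0.0004 0.005" --pt "-0.007 -0.0004 0.006" --pt "-0.007 -0.0004 0.006" --yaw '[0, 0, 0, 0, 0, 0, 0, 0, 0, 0]' --fingers '[255, 255, 255, 255, 255, 255, 255, 255, 255, 255]'

```text
clock: 8.85
position: [530.0, 46.0, 37.5]
ee_rot: [0.771, -0.637, 0.004, -0.001]
contact_force: [-0.7, 0.9, 2.7]
gripper_width: 0.0
```

```bash
python3 -c "
from h import *
go((-45,19,33))"
```

```text
clock 8.85 pos [530.   46.   37.5] jig -45.0 18.6 tilt [ 0.0079 -0.0044 -1.    ]
t [-0.0004  0.      0.0045] yaw 0.26 F [-0.7  0.9  2.7] w 0.01978265694162785 j [ 0.4   0.45 -0.46  0.01 -0.65 -0.21]
```

On the key now (2.7 N). Pressing on to the stop.

Emit:
send_rows --pt "0 0 0.001" --pt "0 0 0.002" --pt "0 0 0.003" --pt "0 0 0.004" --pt "0 0 0.005" --pt "0 0 0.006" --pt "0 0 0.0065" --pt "0 0 0.0065" --pt "0 0 0.0065" --yaw '[0, 0, 0, 0, 0, 0, 0, 0, 0]' --fingers '[255, 255, 255, 255, 255, 255, 255, 255, 255]'

```text
clock: 9.75
position: [530.0, 46.0, 32.9]
ee_rot: [0.771, -0.636, 0.005, -0.001]
contact_force: [-5.7, 0.5, 17.8]
gripper_width: -0.1
```

```bash
python3 -c "
from h import *
go((-45,19,33))
b=get_image('side');cv2.imwrite('pics/s3.png',cv2.resize(b[150:270,230:390],(800,600),interpolation=2))
"
```

```text
clock 9.75 pos [530.   46.   32.9] jig -44.9 18.6 tilt [ 0.0084 -0.0047 -1.    ]
t [-0.0004  0.0001 -0.0001] yaw 0.31 F [-5.7  0.5 17.8] w -0.10526564191231606 j [ 0.4   0.46 -0.47  0.01 -0.64 -0.22]
```

View pics/s3.png

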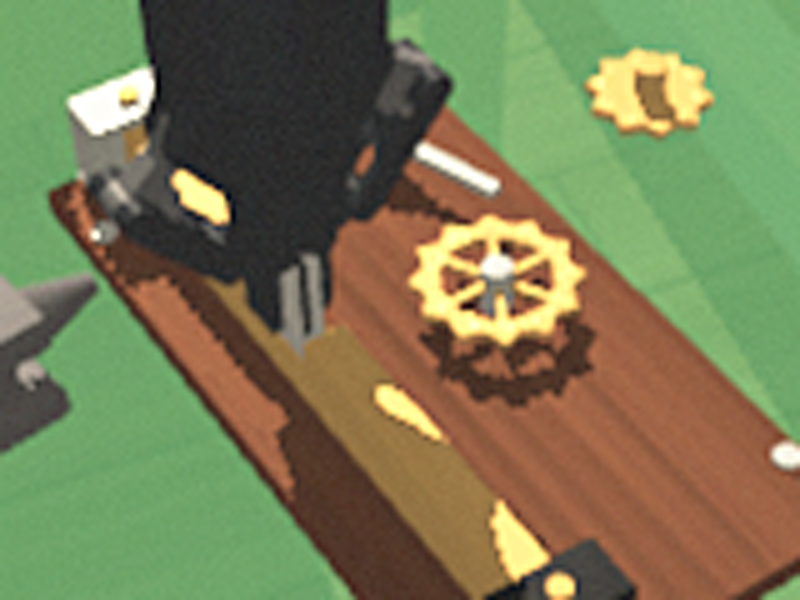

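The side view shows the tip in the notch at about (300,335). The pawl (bar from (415,150) to (500,190)) has swung away from the star wheel's teeth at (500,280). z = 32.9 is the stop depth and 17.8 N is well above the 6 N spring. I'll hand in while holding.

```bash
python3 -c "
from h import *
go((-45,19,33))
print(job_done())
"
```

```text
clock 9.8 pos [530.   46.   32.9] jig -44.9 18.6 tilt [ 0.0084 -0.0047 -1.    ]
t [-0.0004  0.0001 -0.0001] yaw 0.32 F [-5.7  1.3 16.9] w -0.32670745158743425 j [ 0.4   0.46 -0.47  0.01 -0.64 -0.22]
the job is handed in; nothing more can be done
None
```

The key is fully down and was still held when I handed the job in at 9.8 s. I swept the shut fingertips along the bar's top from about 25 mm off the black block. They dropped into the notch near jig y = +11 mm; I then centred at +18.6 mm and pressed the key to its stop.

Last checks:
- **Key down:** the tip was steady at z = 32.9 mm, against 33 mm expected at the stop. The push was about 17 N, well above the 6 N spring.
- **Pawl:** the side view shows it swung clear of the star wheel.
- **Loose items:** nothing was grasped. I stayed clear of the anvil, comb block and spare wheel, and the anvil and spare wheel look unmoved in the last picture. The comb block is outside that picture, and I did not measure any of their positions afterwards.
- **Disagreement:** the two cameras put the notch about 3 mm apart; the drop in force during the sweep settled it.
- **Not usable:** the arm blocked the top view, so only the side view backs the final picture.

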